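Push a carton along the rollers onto the scale and print its weight

ROBOT

A 6-joint arm with a two-finger parallel gripper is mounted at the origin on the work surface. World frame = base frame: x ahead of the robot, y to its left, z up, the work surface at z = 0. Lengths are in mm, angles in rad, forces in N, time in s.
With the tool pointing down it reaches from about 300 to 1000 mm from the base axis. Payload 5.1 kg.
Tool frame: the origin (TCP) lies between the finger pads; the fingertips stand 14 mm ahead of it and the grasp point (between the pads) lies 5 mm behind it; y points along the fingers, z is the direction in which the jaws open and shut, and the axes are right-handed (so a half turn about y gives the same grasp; the last joint's range is limited). The gripper opens to 95 mm and grips with 3 to 60 N. Pads are 20 mm wide; open, the fingers measure 119 mm over their backs; the gripper's body (75 mm by 180 mm) begins 59 mm behind the grasp point.
Start: joints at [-1.202, 0.124, 1.65, -0, 1.367, -0.083], TCP at [283.748, -584.783, 228.656] pointing down, gripper open.
Joint ranges: [-2.61, 2.61], [-1.02, 2.33], [0.03, 2.71], [-1.35, 4.49], [0.32, 2.68], [-2.91, 2.91]. Speed limits (rad/s): [2.57, 2.57, 3.14, 3.14, 3.14, 3.14].

INTERFACE

Orientations are given as a unit quaternion [w, x, y, z].
In Python, from rig import arm, cams gives the robot as it stands. The module is installed in compiled form; this text tells all that it offers.
- The arm moves only by the shell command python3 -m crank 'ROWS' [FORCE]. ROWS is JSON, a list of rows, each an object of numbers: "x", "y", "z": the shift along the tool's x, y, z in cm; "spin": the turn about the tool's y in degrees; "grip": the finger opening in cm, from 0 to 9.51. In form: [{"x": .., "y": .., "z": .., "spin": .., "grip": ..}, ...]. A call has 1 to 5 rows; each row is the pose to reach, as a shift and turn from the pose measured when the call began, along the tool's axes at that moment; what a row does not reach only later rows make up. A row lasts 1/10 s, in which the tool goes at most 50 mm and 8.59 degrees, less where a joint would pass 70% of its speed; a pose out of reach is approached as far as the arm can. A call with a gripper value outside its range is refused whole. The fingers move at their own pace and stop on an object; FORCE is the grip in N (left out, the last holds). Time passes only in rows, so rows that repeat a pose let the fingers close. It gives the time, the measured TCP pose, the force and the opening at its end, in the units of the state.
- arm.state(): the state, without advancing time (a new reading comes with each control period).
- cams.get_image(name): name is "scene" or "top"; returns a dict with "img" (384x512x3 uint8, red, green, blue), "range_z" (384x512 float32, mm along the optical axis (not along the pixel's ray), 0 where there is no reading), "fx", "fy", "cx", "cy" (pixels), "R" (3x3) and "t" (3): a world point X has camera coordinates R X + t. Camera axes: x right, y down, z forward; pixel columns grow to the right and rows downward; lengths in mm; the calibration is good to about 2 mm. A picture is of the moment at which its call begins.
- arm.job_done(): hands the job in, once; it reports no verdict.
The state is a dict: "time": time; "q": joint angles; "joint_vel": joint speeds; "joint_efforts": joint torques, N m; "eef_pos": TCP position; "ee_rot": TCP orientation; "wrist_force": force on the tool from outside, world axes, zero at the start; "ft_torque": the same for the moment, N m; "opening": finger opening in mm.
Only numpy, scipy, OpenCV 4.12 (cv2) and the standard library are available. Lean on these libraries where they do the work, as an engineer would, in place of code of your own. Each camera call takes 0.05 s, during which the arm holds its last target.

TASK

Weigh the small carton that stands on the roller track: push it along the rollers onto the scale until it sits square against the end stop, and let go of it. Then press the round print key on the scale's terminal behind the rollers and come clear. Only push the carton, do not lift it or tip it, and leave the other things on the bench where they are.

Things in the scene. Friction and masses are not known exactly. Their poses are not given: they have to be found in the camera images.
- carton: the carton to weigh: a small sealed cardboard carton, 140 mm (its x) by 190 mm (its y) by 75 mm high, about 0.5 to 0.9 kg, starting on the roller track a little askew. Origin: centre of its underside; z up.
- weigh_line: the weighing line: a base board fixed to the bench carrying a roller track and, following on, a bench scale. Origin: on the bench under the line's centre line; +y runs along the line from the rollers to the scale and its end stop (the way the carton travels), z up. Seen from above a strip 700 mm long (y from -0.36 to 0.34) and 200 mm wide.
- track: the roller track; origin and axes as the weighing line. Ten free rollers 30 mm thick, 168 mm long, y from -0.34 to 0.065, their tops 74 mm above the bench; side channels 70 mm high, about 200 mm apart over their outsides. The carton rolls with 1 to 2 N, stops within some 10 mm after a slow push, and tends to keep its heading; pressed on the stop it turns square.
- scale: the bench scale, fixed; origin and axes as the weighing line. Its rigid steel pan is 210 mm wide, y from 0.08 to 0.32, 72 mm above the bench (2 mm below the roller tops). Sliding the carton over the pan takes about 3 to 10 N.
- stop_face (a point): centre of the bottom edge of the end stop's face that meets the carton, 72 mm above the bench; axes as the weighing line, so the carton comes from -y. The stop is a rigid upturned steel plate 190 mm wide, 43 mm high at the far end of the pan. A carton square against it has its origin 0.095 m before it.
- terminal: the scale's terminal, a low grey box 100 mm (its x) by 170 mm (its y) fixed to the bench behind the roller track. Origin: on the bench under its centre. Its flat front deck (-x side) is 44 mm high, a tilted display behind reaches about 75 mm; six flat white membrane keys lie on the deck's +y half, the round print key stands on its -y half.
- key_top (a point): centre of the top of the round print key: a grey cylinder 34 mm across in a black ring, standing 12 mm above the terminal's deck, 56 mm above the bench; it is pressed straight down.
- print_key (a joint): travel of the print key: 0 up, 0.005 m fully down; a spring returns it. It starts to move at about 1.5 N and is fully down at 5 N. The key counts as pressed from 0.0035.
- bottle0: small white bottle with a white cap, 46 mm across, 95 mm tall, standing behind the scale. Origin: centre of its underside.
- bottle1: small white bottle with a red cap, 46 mm across, 95 mm tall, standing behind the scale. Origin: centre of its underside.
- bottle2: small white bottle with a red cap, 46 mm across, 95 mm tall, standing behind the scale. Origin: centre of its underside.
- tape_roll: roll of clear packing tape, 96 mm across, 48 mm high, lying flat behind the loading end of the roller track. Origin: centre of its underside.
- marker: marker pen, about 130 mm long and 18 mm thick, lying on the bench beyond the scale's end stop. Origin: about its middle, underside; it lies along its x.
- cutter: box cutter, about 165 mm long, 22 mm wide and 20 mm high, lying on the bench before the roller track's loading end. Origin: about its middle, underside; it lies along its x.

How it is judged (in metres and radians):
On the way, in this order (a step that is already met when the one before it is completed fails the run):
1. the carton rests on the scale alone, square against the end stop, and nothing touches it (y of carton in the frame of stop_face between -0.101 and -0.088 m and x of carton in the frame of stop_face between -0.03 and 0.03 m and angle between the y axis of carton and the y axis of weigh_line, either way round below 0.06 rad and angle between carton's own z axis and vertical below 0.03 rad and contact force between carton and track below 0.05 N and contact force between each of the fingers, the arm and carton below 0.05 N and linear speed of carton below 0.01 m/s), for 0.3 s.
2. the print key is pressed while the carton lies there (y of carton in the frame of stop_face between -0.101 and -0.088 m and x of carton in the frame of stop_face between -0.03 and 0.03 m and angle between the y axis of carton and the y axis of weigh_line, either way round below 0.06 rad and angle between carton's own z axis and vertical below 0.03 rad and contact force between carton and track below 0.05 N and value of joint print_key above 0.0035 m), for 0.1 s.
At the end, for the whole second after the job is handed in: The carton rests at rest on the scale only (off the rollers), within 6 mm of the end stop, within 30 mm of the line's centre line and square to it within 0.06 rad, untouched by the robot; the print key has been pressed (3.5 mm or more) after that and is up again (all of step 1 and value of joint print_key below 0.0015 m).
It fails at once if the carton is lifted (more than 15 mm above the rollers), tipped (more than 0.15 rad) or falls off the line (height (world z) of carton above 0.089 m or angle between carton's own z axis and vertical above 0.15 rad or height (world z) of carton below 0.055 m).
It fails at once if the print key is pressed before the carton is in its place on the scale (value of joint print_key above 0.0035 m and not (y of carton in the frame of stop_face between -0.101 and -0.088 m and x of carton in the frame of stop_face between -0.03 and 0.03 m and angle between the y axis of carton and the y axis of weigh_line, either way round below 0.06 rad and angle between carton's own z axis and vertical below 0.03 rad and contact force between carton and track below 0.05 N)).
It fails at once if another thing on the bench is moved more than 20 mm or knocked over (distance of any of bottle0, bottle1, bottle2, tape_roll, marker, cutter from where it was at the start of the episode above 0.02 m or angle between any of bottle0, bottle1, bottle2's own z axis and vertical above 0.3 rad).
It also fails if it takes over 59 s, if anything falls off the work surface, if the arm or the gripper's body presses on something with over 40 N, if the wrist force passes 120 N, or if a joint passes its speed limit or range.

## Working session

There is one attempt and no reset: what is moved stays moved. The work goes in short steps, Python scripts to look and compute and a shell command to move; the robot and the scene stay as the last step left them, time stands still between calls to the robot, and variables do not carry over. Pictures are saved under pics/ and viewed, and the job is handed in when it is done.

```bash
mkdir -p pics; python3 - <<'E'
from rig import arm,cams
import cv2,pickle
d={}
for n in("scene","top"):
    c=cams.get_image(n);d[n]=c
    cv2.imwrite(f"pics/{n}0.png",c["img"][:,:,::-1])
    print(n,c["fx"],c["cx"],c["cy"],c["R"],c["t"])
pickle.dump(d,open("d0.pkl","wb"))
print(arm.state())
E
```

```text
scene 347.7520814458042 251.60328788663514 196.88592645020776 [[ 1.70817147e-01  9.85302271e-01 -9.68367734e-04]
 [ 6.90122676e-01 -1.20344622e-01 -7.13616048e-01]
 [-7.03244051e-01  1.21229565e-01 -7.00536364e-01]] [ -86.02084356 -341.39667171 1481.91735958]
top 472.20200376750773 258.0604740248914 194.4152927053872 [[-1.99916444e-03 -9.99985710e-01  4.95819796e-03]
 [-9.76132362e-01  8.74666491e-04 -2.17174691e-01]
 [ 2.17167251e-01 -5.27402541e-03 -9.76120162e-01]] [   5.68004483  586.20811687 1349.5855291 ]
{'time': 0.1, 'q': array([-1.20160825e+00,  1.24463398e-01,  1.65151739e+00,  4.98040738e-07,
        1.36749593e+00, -8.25744514e-02]), 'joint_vel': array([-0.00041166, -0.00291573, -0.0032364 , -0.00169481, -0.00016433,
        0.00118729]), 'joint_efforts': array([ 9.68231398e-04, -4.18881726e+01, -3.61095142e+01,  7.77492556e-02,
        4.61601920e-02, -6.51323876e-05]), 'eef_pos': array([ 283.54991076, -584.28569181,  227.50657749]), 'ee_rot': array([ 0.15827234, -0.15846226,  0.68980324, -0.68848461]), 'wrist_force': array([ 0.37872418, -0.10970288,  0.01655228]), 'ft_torque': array([0.02624721, 0.02410293, 0.00020316]), 'opening': 95.04835725961864}
```

View pics/scene0.png

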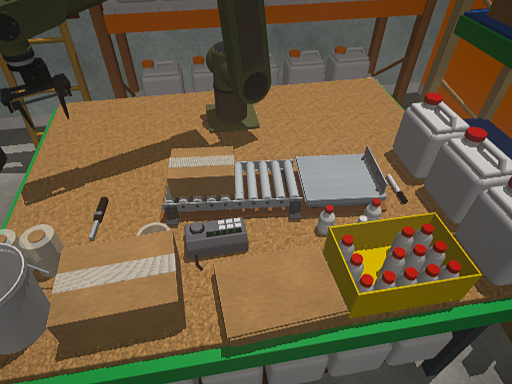

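View pics/top0.png

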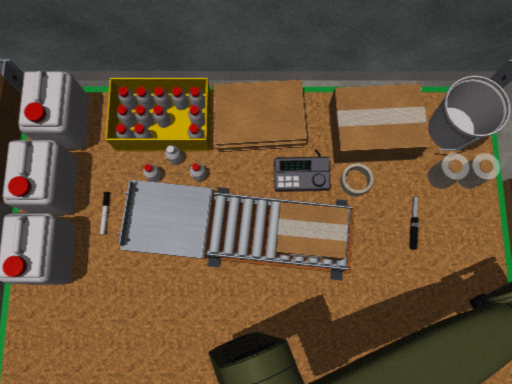

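The top view shows the carton at about (312,232) on the rollers, the pan at (165,218) with its stop at the left edge (~(127,215)), the terminal at (302,173) with the round key at about (320,180), the tape roll at (357,179) and the cutter at (414,222).

```bash
cat > h.py <<'E'
import numpy as np,cv2
def pts(c):
    z=c["range_z"].astype(float);v,u=np.mgrid[:z.shape[0],:z.shape[1]]
    P=np.stack([(u-c["cx"])/c["fx"]*z,(v-c["cy"])/c["fy"]*z,z],-1)
    W=(P-c["t"])@c["R"]; W[z==0]=np.nan
    return W
def ray(c,u,v,h):
    d=np.array([(u-c["cx"])/c["fx"],(v-c["cy"])/c["fy"],1])@c["R"]; o=-c["t"]@c["R"]
    return o+d*(h-o[2])/d[2]
def big(m):
    n,l,s,_=cv2.connectedComponentsWithStats(m.astype(np.uint8)); i=1+np.argmax(s[1:,4]); return l==i
def rect(W,m):
    r=cv2.minAreaRect(W[m][:,:2].astype(np.float32)); return r,cv2.boxPoints(r)
E
python3 - <<'E'
import pickle,numpy as np,cv2
from h import *
d=pickle.load(open("d0.pkl","rb"));np.set_printoptions(precision=1,suppress=True)
c=d["top"];W=pts(c);z=W[...,2]
v,u=np.mgrid[:384,:512]
for n in [(232,312),(218,165),(185,298)]: print(n,W[n])
m=big((abs(z-149)<8)&(u>255)&(u<365)&(v>190)&(v<280)); print("carton",m.sum(),rect(W,m),np.nanmedian(z[m]))
m=big((abs(z-72)<5)&(u>110)&(u<212)&(v>170)&(v<265)); print("pan",m.sum(),rect(W,m),np.nanmedian(z[m]))
m=(z>95)&(z<130)&(u>110)&(u<145)&(v>175)&(v<260); print("stop",m.sum(),rect(W,m),np.nanmedian(z[m]))
m=big((abs(z-44)<5)&(u>268)&(u<335)&(v>150)&(v<195)); print("deck",m.sum(),rect(W,m),np.nanmedian(z[m]))
m=big((z>35)&(z<90)&(u>268)&(u<335)&(v>150)&(v<195)); print("term",m.sum(),rect(W,m))
for b in [(150,172),(173,155),(198,170),(357,179)]:print(b,ray(c,*b,95 if b[0]<300 else 48))
m=big((z>85)&(z<200)&(u>130)&(u<212)&(v>140)&(v<180));print(rect(W,m)) 
im=c["img"];cv2.imwrite("pics/k.png",cv2.resize(im[140:285,110:370,::-1],None,fx=3,fy=3,interpolation=cv2.INTER_CUBIC))
c=d["scene"];cv2.imwrite("pics/ks.png",cv2.resize(c["img"][130:270,140:420,::-1],None,fx=2.8,fy=2.8,interpolation=cv2.INTER_CUBIC))
E
```

```text
(232, 312) [ 460.9 -143.6  148.9]
(218, 165) [513.1 278.1  75.5]
(185, 298) [ 621.1 -117.7   39.9]
carton 3444 (((467.7796936035156, -145.78143310546875), (191.6805877685547, 141.01736450195312), 84.44615936279297), array([[ 388.3, -234.3],
       [ 528.7, -248. ],
       [ 547.2,  -57.2],
       [ 406.9,  -43.6]], dtype=float32)) 149.3428741594642
pan 5111 (((513.80029296875, 272.17535400390625), (242.0314178466797, 210.8001251220703), 84.00365447998047), array([[396.3, 162.8],
       [606. , 140.8],
       [631.3, 381.5],
       [421.6, 403.5]], dtype=float32)) 71.87948764531411
stop 226 (((525.8900146484375, 391.19842529296875), (21.32990837097168, 188.65357971191406), 82.55553436279297), array([[431. , 392.8],
       [618. , 368.4],
       [620.8, 389.6],
       [433.7, 414. ]], dtype=float32)) 110.76819952177877
deck 763 (((635.6168212890625, -130.92642211914062), (56.29532241821289, 168.74562072753906), 1.396249771118164), array([[ 605.4,  -47.3],
       [ 609.5, -216. ],
       [ 665.8, -214.6],
       [ 661.7,  -45.9]], dtype=float32)) 44.13516584763544
term 1784 (((658.2667846679688, -131.44073486328125), (99.88139343261719, 169.4302215576172), 0.36374035477638245), array([[ 607.8,  -47. ],
       [ 608.9, -216.5],
       [ 708.7, -215.8],
       [ 707.7,  -46.4]], dtype=float32))
(150, 172) [647.6 324.3  95. ]
(173, 155) [700.  258.3  95. ]
(198, 170) [653.6 182.6  95. ]
(357, 179) [ 637.8 -297.7   48. ]
(((744.0300903320312, 272.504638671875), (5.457738399505615, 227.93313598632812), 0.061184681951999664), array([[741.2, 386.5],
       [741.4, 158.5],
       [746.9, 158.5],
       [746.6, 386.5]], dtype=float32))
```

View pics/k.png

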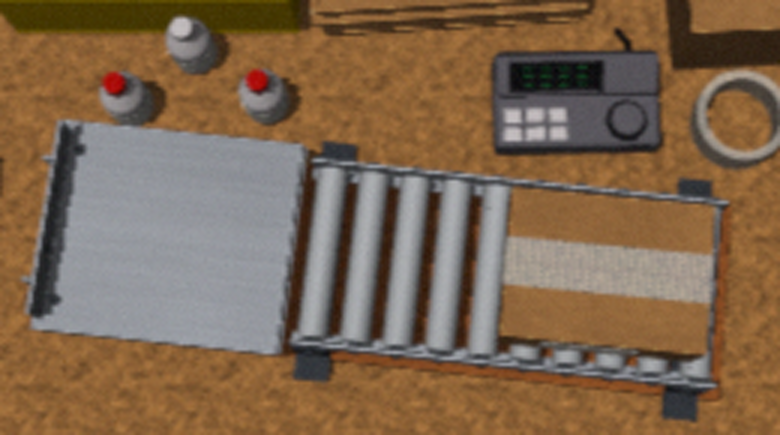

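View pics/ks.png

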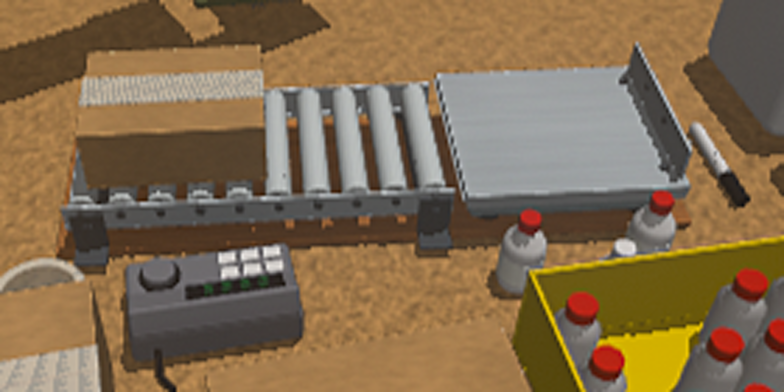

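```bash
python3 - <<'E'
import pickle,numpy as np,cv2
from h import *
from scipy.spatial.transform import Rotation as Ro
d=pickle.load(open("d0.pkl","rb"));np.set_printoptions(precision=2,suppress=True)
c=d["top"];W=pts(c);z=W[...,2];im=c["img"]
v,u=np.mgrid[:384,:512]
def edge(m,rows=None,side='min',h=0):
    # boundary per column (long sides) -> ray -> line fit
    out=[]
    us=np.unique(u[m]);us=us[4:-4]
    for uu in us:
        r=np.where(m[:,uu])[0]; out.append(ray(c,uu,(r.min()-.5 if side=='min' else r.max()+.5),h)[:2])
    out=np.float32(out); l=cv2.fitLine(out,cv2.DIST_HUBER,0,.01,.01).ravel(); 
    return np.degrees(np.arctan2(l[0],l[1])),l[2:]
car=big((abs(z-149)<8)&(u>255)&(u<365)&(v>190)&(v<280))
pan=big((abs(z-72)<5)&(u>110)&(u<212)&(v>170)&(v<265))
for n,m,h in(("car",car,149),("pan",pan,72)):
    for s in("min","max"):print(n,s,edge(m,side=s,h=h))
# tape stripe angle
g=cv2.cvtColor(im,cv2.COLOR_RGB2HSV)
st=big(car&(g[...,1]<70));print("stripe",st.sum(),rect(W,st))
# rail
for s,(a,b) in{"up":((322,163),(722,203)),"lo":((300,345),(710,384))}.items():
    A=ray(c,a[0]/3+110,a[1]/3+140,70);B=ray(c,b[0]/3+110,b[1]/3+140,70);print(s,A,B,np.degrees(np.arctan2(*(A-B)[:2])))
# stop: heights profile along line
e=np.array([.105,.9945]);o=np.array([492.8,73.3])
s=(W[...,:2]-o)@e;t=(W[...,:2]-o)@np.array([.9945,-.105])
m=(abs(t)<70)&(s>280)&(s<350)
for a in range(285,345,3):
    k=m&(s>=a)&(s<a+3)
    if k.any():print(a,k.sum(),np.percentile(z[k],[10,50,90]))
# key
x,y=320,180
roi=im[165:196,305:335];
k=(z>50)&(z<62)&(u>305)&(u<335)&(v>165)&(v<192)&(W[...,0]<660);print("key",k.sum(),np.nanmean(W[k],0),rect(W,k)[0])
for p in [(628,121),(627,117)]: print(ray(c,p[0]/3+110-.33,p[1]/3+140-.33,56))
cs=d["scene"]; print(ray(cs,160/2.8+140-.33,272/2.8+130-.33,56))
Ws=pts(cs);zs=Ws[...,2];vs=v;us=u
k=(zs>51)&(zs<62)&(u>185)&(u<212)&(v>215)&(v<240);print(k.sum(),np.nanmean(Ws[k],0))
q=np.array([0.15827234,-0.15846226,0.68980324,-0.68848461]);print(Ro.from_quat(np.roll(q,-1)).as_matrix())
E
```

```text
car min (np.float32(5.57975), array([ 537.83, -146.65], dtype=float32))
car max (np.float32(5.5544987), array([ 396.94, -143.22], dtype=float32))
pan min (np.float32(5.8965883), array([618.56, 268.5 ], dtype=float32))
pan max (np.float32(5.9167914), array([408.48, 277.83], dtype=float32))
stripe 1097 (((467.9841003417969, -145.87362670898438), (191.7538299560547, 45.29444122314453), 84.01026916503906), array([[ 435.46, -238.86],
       [ 480.5 , -243.59],
       [ 500.51,  -52.88],
       [ 455.47,  -48.16]], dtype=float32))
up [585.33 126.27  70.  ] [ 544.45 -269.81   70.  ] 5.892771992139817
lo [405.22 144.5   70.  ] [ 367.26 -250.35   70.  ] 5.492385824046595
285 43 [68.22 72.95 76.61]
288 54 [67.74 72.33 75.4 ]
291 45 [68.61 71.71 75.25]
294 44 [68.64 71.48 75.82]
297 51 [67.82 70.98 74.49]
300 45 [68.14 71.87 75.  ]
303 53 [68.13 71.17 75.85]
306 49 [67.52 71.41 75.2 ]
309 64 [ 69.29  74.4  110.99]
312 223 [ 71.73  94.25 114.19]
315 45 [106.02 113.41 115.81]
321 1 [95.61 95.61 95.61]
324 6 [90.38 94.63 95.87]
327 3 [77.91 94.2  96.16]
330 5 [78.49 91.1  95.86]
key 101 [ 635.05 -179.28   55.66] ((634.8906860351562, -171.62734985351562), (32.654693603515625, 59.4063835144043), 6.5020670890808105)
[ 632.74 -180.29   56.  ]
[ 636.91 -179.4    56.  ]
[ 642.26 -178.99   56.  ]
138 [ 648.86 -180.05   57.23]
[[-0.9  -0.    0.44]
 [-0.44  0.   -0.9 ]
 [-0.   -1.   -0.  ]]
```

```bash
cat > go.py <<'E'
import sys,numpy as np
from rig import arm
from scipy.spatial.transform import Rotation as Ro
np.set_printoptions(precision=2,suppress=True)
e=np.array([.1028,.9947]);f=np.array([.9947,-.1028]);o=np.array([493.,73.3])
def rep(T=None,yaw=-5.9):
    s=arm.state();M=Ro.from_quat(np.roll(s["ee_rot"],-1)).as_matrix();p=s["eef_pos"]
    zy=np.degrees(np.arctan2(M[1,2],M[0,2]))
    print("t",round(s["time"],2),"p",p,"line s,t",(p[:2]-o)@e,(p[:2]-o)@f,"zyaw",round(zy,2),"tilt",M[2],"F",s["wrist_force"],"open",round(s["opening"],1))
    if T is not None: print("shift cm",(np.array(T)-p)@M/10,"spin",-(yaw-zy))
def L(s,t,z): return np.r_[o+s*e+t*f,z]
E
python3 - <<'E'
from go import *
rep(L(-352,-3,215))
E
```

```text
t 0.1 p [ 283.55 -584.29  227.51] line s,t -675.6319568159348 -140.74019465160822 zyaw -64.12 tilt [-0. -1. -0.] F [ 0.38 -0.11  0.02] open 95.0
shift cm [-28.75   1.29 -20.25] spin -58.21591097696879
```

```bash
python3 -m crank '[{"x":-3,"y":0.3,"z":-2,"spin":-6},{"x":-7,"y":0.5,"z":-5,"spin":-14},{"x":-11,"y":0.7,"z":-8,"spin":-22},{"x":-15,"y":0.9,"z":-11,"spin":-30},{"x":-19,"y":1.0,"z":-14,"spin":-38}]' && python3 -c "
from go import *
rep(L(-352,-3,200))"
```

```text
invalid input at $[0]: expected keys x, y, z, spin, grip
```

```bash
python3 -m crank '[{"x":-3,"y":0.3,"z":-2,"spin":-6,"grip":9.5},{"x":-7,"y":0.5,"z":-5,"spin":-14,"grip":9.5},{"x":-11,"y":0.7,"z":-8,"spin":-22,"grip":9.5},{"x":-15,"y":0.9,"z":-11,"spin":-30,"grip":9.5},{"x":-19,"y":1.0,"z":-14,"spin":-38,"grip":9.5}]' && python3 -c "
from go import *
rep(L(-352,-3,200))"
```

```text
time: 0.6
eef_pos: [393.5, -373.4, 217.0]
ee_rot: [0.376, -0.376, 0.6, -0.598]
wrist_force: [1.4, -0.4, -0.4]
opening: 94.9
t 0.6 p [ 393.5  -373.41  217.  ] line s,t -454.57537435711635 -53.04954970444575 zyaw -25.82 tilt [-0. -1. -0.] F [ 1.39 -0.43 -0.36] open 94.9
shift cm [-11.35   1.72   1.21] spin -19.919382939287566
```

```bash
python3 -m crank '[{"x":-4,"y":0.6,"z":0.4,"spin":-7,"grip":9.5},{"x":-7.5,"y":1.2,"z":0.8,"spin":-14,"grip":9.5},{"x":-10.5,"y":1.7,"z":1.2,"spin":-19.9,"grip":9.5},{"x":-11.35,"y":1.7,"z":1.2,"spin":-19.9,"grip":9.5},{"x":-11.35,"y":1.7,"z":1.2,"spin":-19.9,"grip":9.5}]' && python3 -c "
from go import *
rep(L(-352,-3,111))"
```

```text
time: 1.1
eef_pos: [453.9, -275.6, 199.8]
ee_rot: [0.474, -0.474, 0.526, -0.524]
wrist_force: [0.2, -0.1, 0.6]
opening: 95.1
t 1.1 p [ 453.85 -275.57  199.82] line s,t -351.0490145174625 -3.074543320566352 zyaw -5.89 tilt [-0. -1. -0.] F [ 0.17 -0.08  0.56] open 95.1
shift cm [0.12 8.88 0.03] spin 0.012770006040619286
```

```bash
python3 -m crank '[{"x":0,"y":2,"z":0,"spin":0,"grip":9.5},{"x":0,"y":4,"z":0,"spin":0,"grip":9.5},{"x":0,"y":6,"z":0,"spin":0,"grip":9.5},{"x":0,"y":8,"z":0,"spin":0,"grip":9.5},{"x":0,"y":8.9,"z":0,"spin":0,"grip":9.5}]' && python3 - <<'E'
from go import *
from rig import cams
import cv2
rep()
c=cams.get_image("scene");cv2.imwrite("pics/s1.png",cv2.resize(c["img"][100:260,80:400,::-1],None,fx=2.4,fy=2.4))
E
```

```text
time: 1.6
eef_pos: [452.1, -276.0, 108.9]
ee_rot: [0.473, -0.473, 0.528, -0.523]
wrist_force: [0.0, 1.1, -0.9]
opening: 94.9
t 1.6 p [ 452.06 -276.02  108.9 ] line s,t -351.67641383388224 -4.808450799713249 zyaw -6.05 tilt [-0.   -1.   -0.01] F [ 0.01  1.15 -0.91] open 94.9
```

View pics/s1.png

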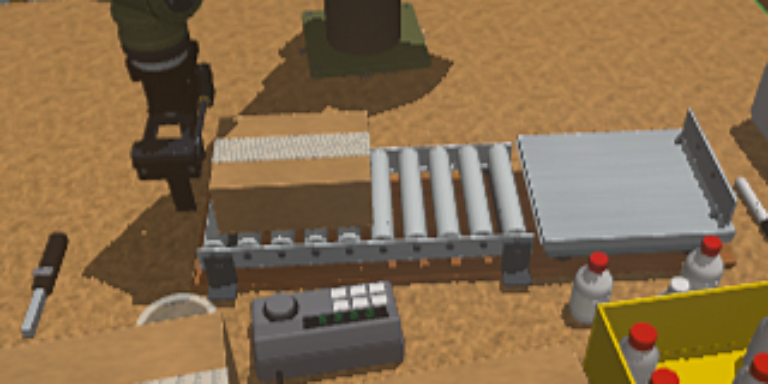

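The picture shows the open fingers standing behind the carton's loading-end face, with a finger at about (185,190) and the carton edge at (213,185). I'll start pushing along -x of the tool.

```bash
python3 -m crank '[{"x":-0.7,"y":0,"z":0,"spin":0,"grip":9.5},{"x":-1.4,"y":0,"z":0,"spin":0,"grip":9.5},{"x":-2.0,"y":0,"z":0,"spin":0,"grip":9.5},{"x":-2.5,"y":0,"z":0,"spin":0,"grip":9.5},{"x":-3.0,"y":0,"z":0,"spin":0,"grip":9.5}]' && python3 -m crank '[{"x":-0.6,"y":0,"z":0,"spin":0,"grip":9.5},{"x":-1.2,"y":0,"z":0,"spin":0,"grip":9.5},{"x":-1.8,"y":0,"z":0,"spin":0,"grip":9.5},{"x":-2.4,"y":0,"z":0,"spin":0,"grip":9.5},{"x":-3.0,"y":0,"z":0,"spin":0,"grip":9.5}]' && python3 - <<'E'
from go import *
from rig import cams
import cv2
from h import *
rep(L(-252,-3,109))
c=cams.get_image("top");W=pts(c);z=W[...,2];cv2.imwrite("pics/t2.png",cv2.resize(c["img"][130:330,100:420,::-1],None,fx=2.4,fy=2.4))
v,u=np.mgrid[:384,:512]
m=big((abs(z-149)<6)&(u>120)&(u<365)&(v>170)&(v<280));r=rect(W,m);print(r[0],(np.array(r[0][0])-o)@e,(np.array(r[0][0])-o)@f)
E
```

```text
time: 2.15
eef_pos: [455.4, -245.7, 109.1]
ee_rot: [0.473, -0.474, 0.527, -0.523]
wrist_force: [0.3, -0.3, 1.6]
opening: 95.2
time: 2.65
eef_pos: [458.8, -215.4, 109.4]
ee_rot: [0.473, -0.473, 0.527, -0.524]
wrist_force: [0.1, -1.3, 0.9]
opening: 95.0
t 2.65 p [ 458.81 -215.4   109.43] line s,t -290.6838839116183 -4.334653258500734 zyaw -5.99 tilt [-0. -1. -0.] F [ 0.12 -1.27  0.85] open 95.0
shift cm [-3.87  0.05  0.13] spin -0.09176494737406049
((472.42169189453125, -100.30461883544922), (171.55226135253906, 141.13632202148438), 84.06803131103516) -174.79996442886355 -2.6226882562255844
```

View pics/t2.png

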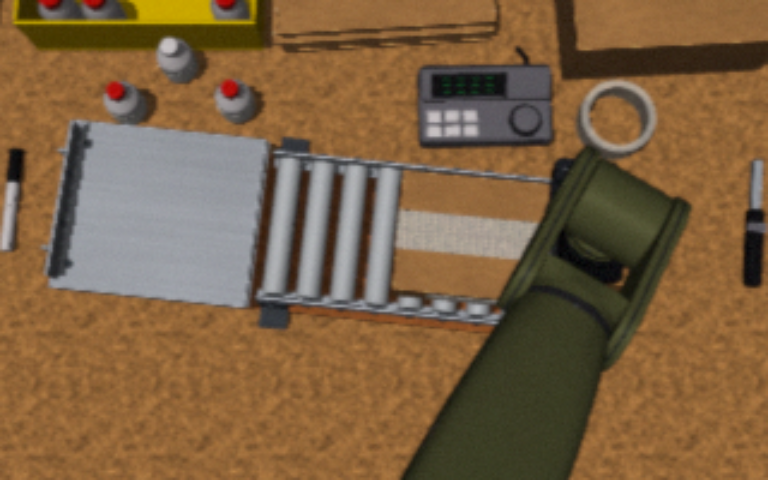

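The carton has moved about 36 mm and is square with the line. I'll carry on pushing.

```bash
python3 -m crank '[{"x":-1,"y":0,"z":0,"spin":0,"grip":9.5},{"x":-2,"y":0,"z":0,"spin":0,"grip":9.5},{"x":-3,"y":0,"z":0,"spin":0,"grip":9.5},{"x":-4,"y":0,"z":0,"spin":0,"grip":9.5},{"x":-5,"y":0,"z":0,"spin":0,"grip":9.5}]' && python3 -m crank '[{"x":-1,"y":0,"z":0,"spin":0,"grip":9.5},{"x":-2,"y":0,"z":0,"spin":0,"grip":9.5},{"x":-3,"y":0,"z":0,"spin":0,"grip":9.5},{"x":-4,"y":0,"z":0,"spin":0,"grip":9.5},{"x":-5,"y":0,"z":0,"spin":0,"grip":9.5}]' && python3 -m crank '[{"x":-1,"y":0,"z":0,"spin":0,"grip":9.5},{"x":-2,"y":0,"z":0,"spin":0,"grip":9.5},{"x":-3,"y":0,"z":0,"spin":0,"grip":9.5},{"x":-4,"y":0,"z":0,"spin":0,"grip":9.5},{"x":-5,"y":0,"z":0,"spin":0,"grip":9.5}]' && python3 - <<'E'
from go import *
from rig import cams
import cv2
from h import *
rep(L(0,-3,109))
c=cams.get_image("top");W=pts(c);z=W[...,2];cv2.imwrite("pics/t3.png",cv2.resize(c["img"][130:330,100:420,::-1],None,fx=2.4,fy=2.4))
v,u=np.mgrid[:384,:512]
m=big((abs(z-149)<6)&(u>120)&(u<365)&(v>170)&(v<280));r=rect(W,m);print(r[0],(np.array(r[0][0])-o)@e,(np.array(r[0][0])-o)@f)
E
```

```text
time: 3.2
eef_pos: [464.0, -163.7, 109.2]
ee_rot: [0.473, -0.473, 0.528, -0.523]
wrist_force: [0.9, -1.4, -0.8]
opening: 95.4
time: 3.7
eef_pos: [469.1, -113.1, 109.3]
ee_rot: [0.473, -0.473, 0.528, -0.523]
wrist_force: [0.5, -1.4, -0.6]
opening: 94.7
time: 4.2
eef_pos: [474.3, -62.6, 109.5]
ee_rot: [0.473, -0.473, 0.528, -0.523]
wrist_force: [0.5, -1.9, -1.0]
opening: 94.9
t 4.2 p [474.29 -62.6  109.46] line s,t -137.10148581080156 -4.640914796770199 zyaw -5.97 tilt [-0.   -1.   -0.01] F [ 0.48 -1.91 -0.96] open 94.9
shift cm [-13.71   0.1    0.15] spin -0.0715734877538532
((490.219482421875, 65.61856079101562), (144.5074462890625, 141.0821533203125), 83.4415054321289) -7.9265647882080055 -1.9761288842773441
```

View pics/t3.png

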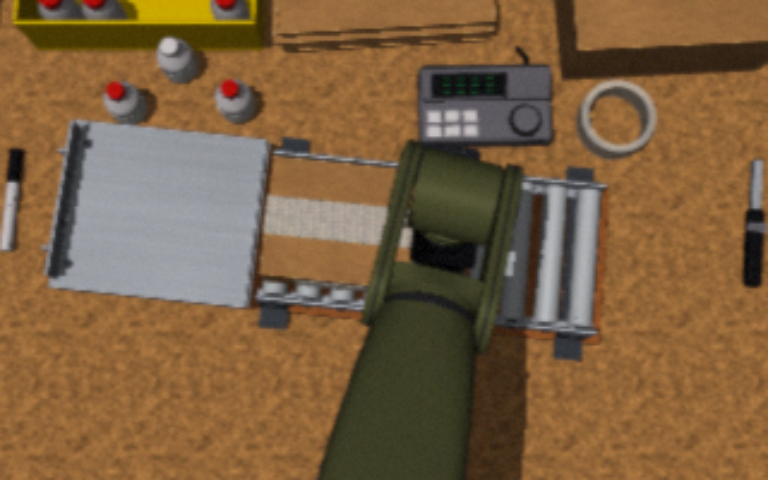

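```bash
python3 -m crank '[{"x":-0.8,"y":0,"z":0,"spin":0,"grip":9.5},{"x":-1.6,"y":0,"z":0,"spin":0,"grip":9.5},{"x":-2.4,"y":0,"z":0,"spin":0,"grip":9.5},{"x":-3.2,"y":0,"z":0,"spin":0,"grip":9.5},{"x":-4,"y":0,"z":0,"spin":0,"grip":9.5}]' && python3 -m crank '[{"x":-1,"y":0,"z":0,"spin":0,"grip":9.5},{"x":-2,"y":0,"z":0,"spin":0,"grip":9.5},{"x":-3,"y":0,"z":0,"spin":0,"grip":9.5},{"x":-4,"y":0,"z":0,"spin":0,"grip":9.5},{"x":-5,"y":0,"z":0,"spin":0,"grip":9.5}]' && python3 - <<'E'
from go import *
from rig import cams
import cv2
from h import *
rep(L(111,-3,109))
c=cams.get_image("top");W=pts(c);z=W[...,2];cv2.imwrite("pics/t4.png",cv2.resize(c["img"][130:330,100:420,::-1],None,fx=2.4,fy=2.4))
v,u=np.mgrid[:384,:512]
m=big((abs(z-148)<6)&(u>120)&(u<365)&(v>170)&(v<280));r=rect(W,m);print(r[0],(np.array(r[0][0])-o)@e,(np.array(r[0][0])-o)@f)
E
```

```text
time: 4.75
eef_pos: [478.6, -21.0, 109.7]
ee_rot: [0.474, -0.473, 0.528, -0.522]
wrist_force: [0.9, -1.4, -0.5]
opening: 95.3
time: 5.25
eef_pos: [483.8, 29.8, 110.1]
ee_rot: [0.474, -0.473, 0.528, -0.522]
wrist_force: [0.2, -0.6, -0.1]
opening: 94.8
t 5.25 p [483.84  29.78 110.14] line s,t -44.2323891863299 -4.638416189259681 zyaw -5.94 tilt [-0.01 -1.   -0.01] F [ 0.2  -0.58 -0.15] open 94.8
shift cm [-15.52   0.2    0.15] spin -0.0401543453023292
((501.3563232421875, 169.18035888671875), (123.6667251586914, 140.84091186523438), 84.43168640136719) 96.23122301391602 -1.5444661645507813
```

View pics/t4.png

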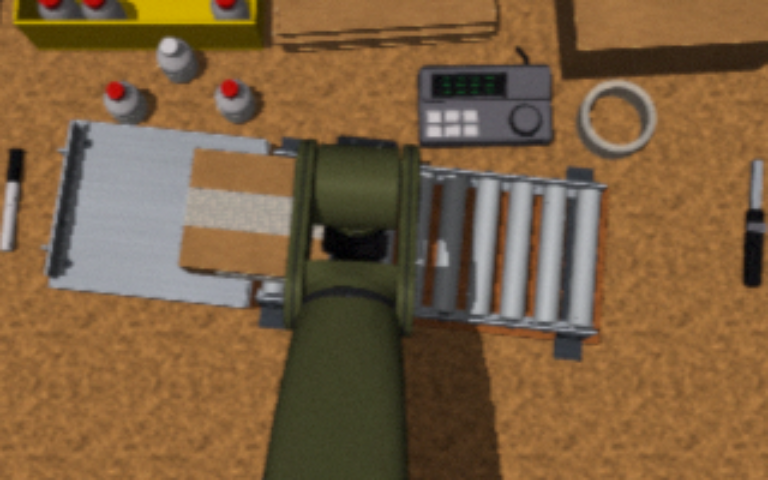

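```bash
python3 -m crank '[{"x":-1,"y":0,"z":0,"spin":0,"grip":9.5},{"x":-2,"y":0,"z":0,"spin":0,"grip":9.5},{"x":-3,"y":0,"z":0,"spin":0,"grip":9.5},{"x":-4,"y":0,"z":0,"spin":0,"grip":9.5},{"x":-5,"y":0,"z":0,"spin":0,"grip":9.5}]' && python3 -m crank '[{"x":-1,"y":0,"z":0,"spin":0,"grip":9.5},{"x":-2,"y":0,"z":0,"spin":0,"grip":9.5},{"x":-3,"y":0,"z":0,"spin":0,"grip":9.5},{"x":-4,"y":0,"z":0,"spin":0,"grip":9.5},{"x":-5,"y":0,"z":0,"spin":0,"grip":9.5}]' && python3 -m crank '[{"x":-0.5,"y":0,"z":0,"spin":0,"grip":9.5},{"x":-1,"y":0,"z":0,"spin":0,"grip":9.5},{"x":-1.5,"y":0,"z":0,"spin":0,"grip":9.5},{"x":-2,"y":0,"z":0,"spin":0,"grip":9.5},{"x":-2.5,"y":0,"z":0,"spin":0,"grip":9.5}]' && python3 - <<'E'
from go import *
from rig import cams
import cv2
from h import *
rep(L(111,-3,109))
c=cams.get_image("top");W=pts(c);z=W[...,2];cv2.imwrite("pics/t5.png",cv2.resize(c["img"][130:330,100:420,::-1],None,fx=2.4,fy=2.4))
v,u=np.mgrid[:384,:512]
m=big((abs(z-147)<6)&(u>120)&(u<365)&(v>170)&(v<280));r=rect(W,m);print(r[0],(np.array(r[0][0])-o)@e,(np.array(r[0][0])-o)@f)
E
```

```text
time: 5.8
eef_pos: [488.9, 81.2, 110.2]
ee_rot: [0.474, -0.473, 0.528, -0.522]
wrist_force: [-0.1, -2.1, -1.4]
opening: 94.8
time: 6.3
eef_pos: [493.9, 131.6, 110.4]
ee_rot: [0.474, -0.474, 0.528, -0.522]
wrist_force: [-0.2, -3.6, -1.6]
opening: 94.8
time: 6.8
eef_pos: [496.4, 156.8, 110.5]
ee_rot: [0.473, -0.474, 0.528, -0.522]
wrist_force: [-0.2, -2.3, -1.6]
opening: 95.1
t 6.8 p [496.37 156.78 110.46] line s,t 83.38705788998405 -5.226087218836287 zyaw -5.92 tilt [-0.01 -1.   -0.01] F [-0.19 -2.25 -1.63] open 95.1
shift cm [-2.76  0.16  0.22] spin -0.015628381956412696
((515.2249145507812, 302.75714111328125), (109.45897674560547, 141.65139770507812), 84.99192810058594) 230.52573948120116 -1.4810716027832005
```

View pics/t5.png

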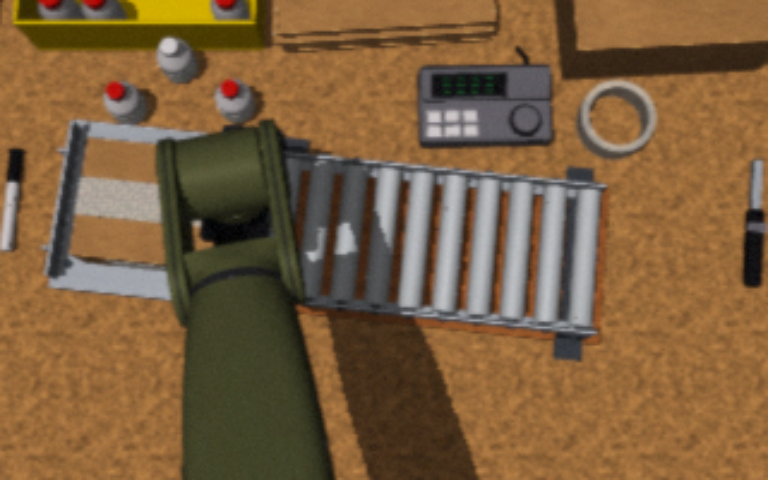

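```bash
python3 -m crank '[{"x":-0.4,"y":0,"z":0,"spin":0,"grip":9.5},{"x":-0.8,"y":0,"z":0,"spin":0,"grip":9.5},{"x":-1.2,"y":0,"z":0,"spin":0,"grip":9.5},{"x":-1.6,"y":0,"z":0,"spin":0,"grip":9.5},{"x":-2,"y":0,"z":0,"spin":0,"grip":9.5}]' && python3 -m crank '[{"x":-0.2,"y":0,"z":0,"spin":0,"grip":9.5},{"x":-0.4,"y":0,"z":0,"spin":0,"grip":9.5},{"x":-0.6,"y":0,"z":0,"spin":0,"grip":9.5}]'; python3 -c "
from go import *
rep()"
```

```text
time: 7.35
eef_pos: [498.4, 177.7, 110.6]
ee_rot: [0.474, -0.473, 0.529, -0.522]
wrist_force: [-0.5, -2.1, -2.6]
opening: 95.3
time: 7.65
eef_pos: [499.1, 183.8, 110.6]
ee_rot: [0.474, -0.473, 0.529, -0.522]
wrist_force: [-0.9, -2.9, -2.7]
opening: 94.7
t 7.65 p [499.07 183.8  110.62] line s,t 110.53487604456014 -5.31774569953658 zyaw -5.9 tilt [-0.01 -1.   -0.01] F [-0.91 -2.94 -2.74] open 94.7
```

```bash
python3 -m crank '[{"x":-0.1,"y":0,"z":0,"spin":0,"grip":9.5},{"x":-0.2,"y":0,"z":0,"spin":0,"grip":9.5},{"x":-0.3,"y":0,"z":0,"spin":0,"grip":9.5}]' ; python3 - <<'E'
from go import *
from rig import cams
import cv2
from h import *
rep()
c=cams.get_image("top");W=pts(c);z=W[...,2];cv2.imwrite("pics/t6.png",cv2.resize(c["img"][180:270,110:220,::-1],None,fx=6,fy=6))
v,u=np.mgrid[:384,:512]
m=big((abs(z-147)<6)&(u>120)&(u<365)&(v>170)&(v<280));r=rect(W,m);print(r[0],(np.array(r[0][0])-o)@e+r[0][1][0]/2,(np.array(r[0][0])-o)@f)
E
```

```text
time: 7.95
eef_pos: [499.3, 186.1, 110.6]
ee_rot: [0.473, -0.474, 0.528, -0.522]
wrist_force: [-2.1, -8.5, -0.3]
opening: 94.9
t 7.95 p [499.27 186.1  110.61] line s,t 112.84888382444561 -5.357465237816896 zyaw -5.89 tilt [-0.   -1.   -0.01] F [-2.08 -8.51 -0.26] open 94.9
((516.8383178710938, 339.2518005371094), (154.48492431640625, 98.765869140625), 3.697781562805176) 344.2352972296143 -3.6278703088378905
```

View pics/t6.png

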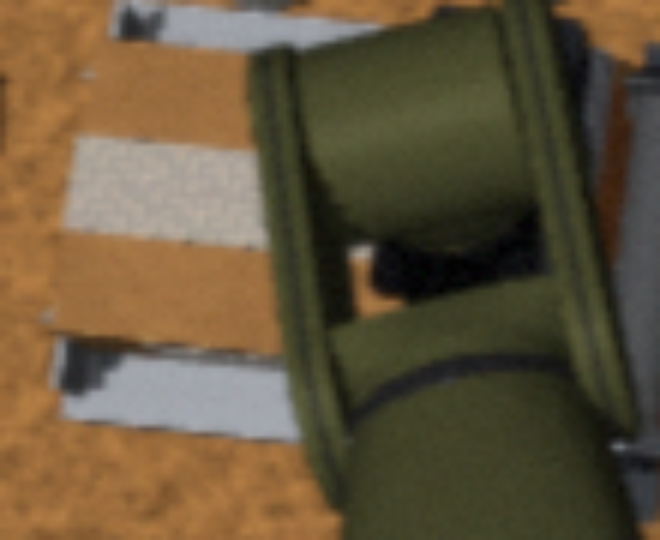

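The force is up from about 3 N to 8.5 N, and the carton's far edge (~(80,200) in the crop) now covers the stop. I'll press a little more to seat it.

```bash
python3 -m crank '[{"x":-0.15,"y":0,"z":0,"spin":0,"grip":9.5},{"x":-0.3,"y":0,"z":0,"spin":0,"grip":9.5},{"x":-0.3,"y":0,"z":0,"spin":0,"grip":9.5}]' ; python3 -c "
from go import *
rep()"
```

```text
time: 8.3
eef_pos: [499.2, 186.1, 110.7]
ee_rot: [0.471, -0.476, 0.527, -0.523]
wrist_force: [-4.6, -15.2, 2.3]
opening: 94.9
t 8.3 p [499.2  186.1  110.72] line s,t 112.83755326751283 -5.431442341936834 zyaw -5.92 tilt [ 0.   -1.   -0.01] F [ -4.58 -15.2    2.27] open 94.9
```

It didn't move under 15 N, so it is seated. Next I back straight off.

```bash
python3 -m crank '[{"x":0.3,"y":0,"z":0,"spin":0,"grip":9.5},{"x":1,"y":0,"z":0,"spin":0,"grip":9.5},{"x":2.5,"y":0,"z":0,"spin":0,"grip":9.5},{"x":5,"y":0,"z":0,"spin":0,"grip":9.5},{"x":8,"y":0,"z":0,"spin":0,"grip":9.5}]'; python3 -m crank '[{"x":3,"y":-2,"z":0,"spin":0,"grip":9.5},{"x":7,"y":-6,"z":0,"spin":0,"grip":9.5},{"x":11,"y":-9,"z":0,"spin":0,"grip":9.5},{"x":15,"y":-9,"z":0,"spin":0,"grip":9.5},{"x":16,"y":-9,"z":0,"spin":0,"grip":9.5}]'; python3 - <<'E'
from go import *
from rig import cams
import cv2
from h import *
rep([636,-179.5,200],-5.9)
c=cams.get_image("top");W=pts(c);z=W[...,2];cv2.imwrite("pics/t7.png",cv2.resize(c["img"][130:330,100:420,::-1],None,fx=2.4,fy=2.4))
v,u=np.mgrid[:384,:512]
m=big((abs(z-147)<6)&(u>110)&(u<260)&(v>170)&(v<280));r=rect(W,m);k=r[1];print(r[0],(np.array(r[0][0])-o)@e,(np.array(r[0][0])-o)@f,"corners s",(k-o)@e)
E
```

```text
time: 8.8
eef_pos: [491.0, 105.9, 111.2]
ee_rot: [0.472, -0.476, 0.527, -0.523]
wrist_force: [0.5, -0.3, 0.2]
opening: 94.8
time: 9.3
eef_pos: [475.9, -56.9, 203.8]
ee_rot: [0.472, -0.474, 0.526, -0.526]
wrist_force: [0.9, 0.4, -1.4]
opening: 94.9
t 9.3 p [475.92 -56.91 203.85] line s,t -131.2794073749361 -3.607004602167042 zyaw -6.08 tilt [ 0. -1. -0.] F [ 0.9   0.38 -1.41] open 94.9
shift cm [10.49  0.36 17.22] spin -0.1776150577022655
((513.9882202148438, 291.1564025878906), (193.74098205566406, 140.43080139160156), 83.99418640136719) 218.85935269226073 -1.5186555383300786 corners s [122.12 121.86 315.6  315.86]
```

View pics/t7.png

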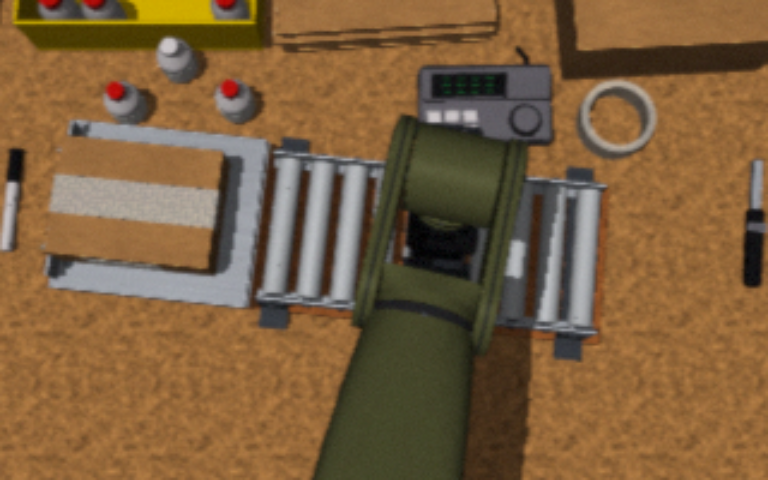

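The carton now sits at s=218.9 mm, square at 6.0° and against the stop, with the gripper well away. Before pressing, I'll check that the gripper body clears the large box near the key.

```bash
python3 - <<'E'
import pickle
from h import *
np.set_printoptions(precision=1,suppress=True)
d=pickle.load(open("d0.pkl","rb"))
W=pts(d["top"]);v,u=np.mgrid[:384,:512]
x,y,z=W[...,0],W[...,1],W[...,2]
m=(x>560)&(x<770)&(y>-290)&(y<-60)&(z>85)
print(m.sum()); 
if m.any():print("nearest x",np.percentile(x[m],[0,2,50]),"y",np.percentile(y[m],[0,50,98]),"z",np.percentile(z[m],[50,100]))
m=(x>560)&(x<730)&(y>-225)&(y<-135);print("max z in footprint",z[m].max())
E
```

```text
550
nearest x [701.4 702.2 731.3] y [-289.8 -258.7 -233.5] z [129.3 137.5]
max z in footprint 77.61904982626397
```

```bash
python3 -m crank '[{"x":2,"y":0,"z":3,"spin":0,"grip":4},{"x":4,"y":0,"z":6.5,"spin":0,"grip":0},{"x":6.5,"y":0,"z":10.5,"spin":0,"grip":0},{"x":9,"y":0,"z":14.5,"spin":0,"grip":0},{"x":10.4,"y":0,"z":17,"spin":0,"grip":0}]' 20; python3 -c "
from go import *
rep([636,-179.5,85],-5.9)"
```

```text
time: 9.85
eef_pos: [635.1, -178.4, 200.2]
ee_rot: [0.471, -0.474, 0.527, -0.524]
wrist_force: [0.2, 0.0, 0.8]
opening: 60.6
t 9.85 p [ 635.1  -178.36  200.19] line s,t -235.7227920452945 167.21561840846104 zyaw -6.08 tilt [ 0.   -1.   -0.01] F [0.2  0.01 0.78] open 60.6
shift cm [ 0.1  11.52  0.17] spin -0.17879406199559433
```

```bash
python3 -m crank '[{"x":0.1,"y":2,"z":0.1,"spin":0,"grip":0},{"x":0.1,"y":4,"z":0.1,"spin":0,"grip":0},{"x":0.1,"y":6,"z":0.1,"spin":0,"grip":0},{"x":0.1,"y":8,"z":0.1,"spin":0,"grip":0},{"x":0.1,"y":9,"z":0.1,"spin":0,"grip":0}]'; python3 -m crank '[{"x":0,"y":0,"z":0,"spin":0,"grip":0},{"x":0,"y":0,"z":0,"spin":0,"grip":0},{"x":0,"y":0,"z":0,"spin":0,"grip":0},{"x":0,"y":0,"z":0,"spin":0,"grip":0},{"x":0,"y":0,"z":0,"spin":0,"grip":0}]'; python3 - <<'E'
from go import *
from rig import cams
import cv2
rep([636,-179.5,70],-5.9)
c=cams.get_image("scene");cv2.imwrite("pics/s8.png",cv2.resize(c["img"][150:280,140:280,::-1],None,fx=4.5,fy=4.5))
E
```

```text
time: 10.35
eef_pos: [634.0, -177.6, 106.6]
ee_rot: [0.471, -0.475, 0.529, -0.522]
wrist_force: [-0.1, 0.2, 1.0]
opening: 20.5
time: 10.85
eef_pos: [634.5, -177.8, 107.8]
ee_rot: [0.471, -0.475, 0.528, -0.523]
wrist_force: [0.1, -0.5, 0.5]
opening: 0.7
t 10.85 p [ 634.55 -177.83  107.76] line s,t -235.24860914916022 166.61449136130793 zyaw -6.03 tilt [-0.   -1.   -0.01] F [ 0.05 -0.49  0.54] open 0.7
shift cm [0.15 3.77 0.2 ] spin -0.12682794300907574
```

View pics/s8.png

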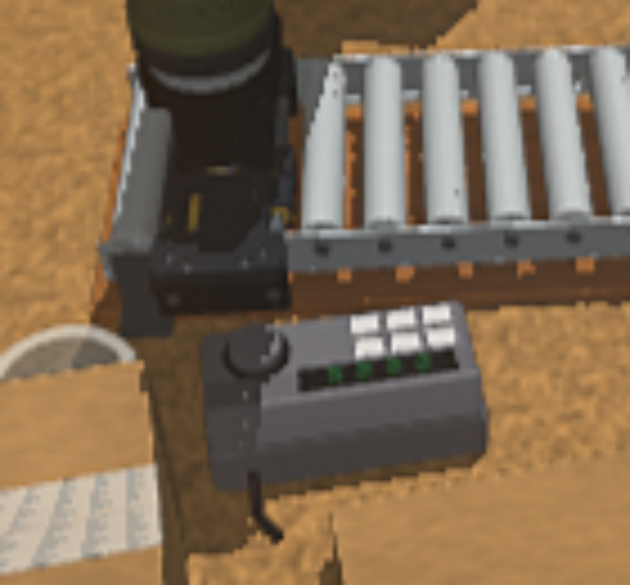

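```bash
python3 - <<'E'
import numpy as np
from rig import cams
from h import *
import cv2
for n,a,b,c0,c1,f in(("scene",150,280,140,280,4.5),("top",120,260,240,400,4.5)):
    c=cams.get_image(n)
    for nm,p in(("tip",[634.5,-177.8,94]),("key",[636,-179.5,56]),("body+x",[720,-187,172]),("body-x",[546,-168,172])):
        q=c["R"]@np.array(p)+c["t"];uv=np.array([c["fx"]*q[0]/q[2]+c["cx"],c["fy"]*q[1]/q[2]+c["cy"]]);print(n,nm,uv.round(1),"crop",((uv-[c0,a])*f).round())
    cv2.imwrite(f"pics/{n}9.png",cv2.resize(c["img"][a:b,c0:c1,::-1],None,fx=f,fy=f))
E
```

```text
scene tip [195.5 215.5] crop [250. 295.]
scene key [196.5 225.2] crop [254. 338.]
scene body+x [190. 220.] crop [225. 315.]
scene body-x [194.  172.5] crop [243. 101.]
top tip [319.8 176.3] crop [359. 253.]
top key [318.7 179. ] crop [354. 265.]
top body+x [325.8 140.1] crop [386.  90.]
top body-x [321.  200.1] crop [365. 361.]
```

View pics/top9.png

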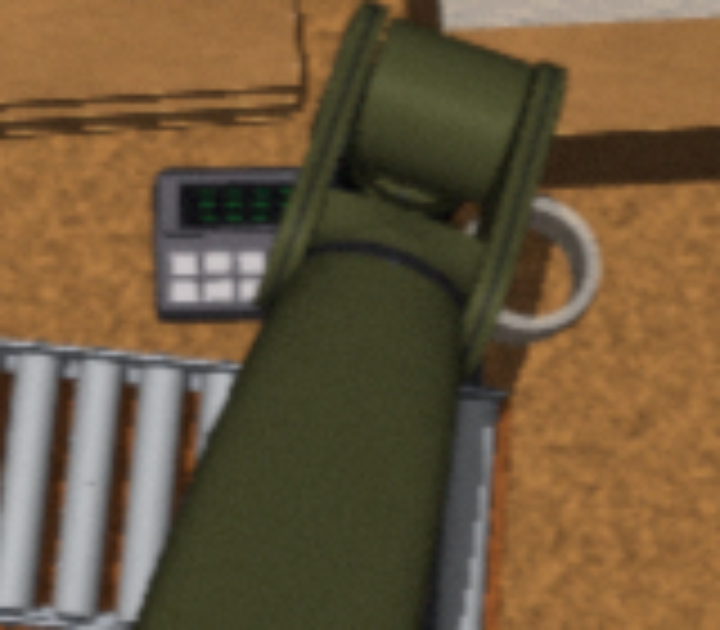

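The projected fingertip (250,295) is hidden behind the gripper body in the scene view. The body's edge is where the projection predicts, so the alignment is good to a few mm. Pressing now, nudged about 3 mm in +x.

```bash
python3 -m crank '[{"x":0.1,"y":1,"z":0.3,"spin":0,"grip":0},{"x":0.1,"y":2,"z":0.4,"spin":0,"grip":0},{"x":0.1,"y":2.8,"z":0.4,"spin":0,"grip":0},{"x":0.1,"y":3.3,"z":0.4,"spin":0,"grip":0},{"x":0.1,"y":3.5,"z":0.4,"spin":0,"grip":0}]'; python3 -m crank '[{"x":0,"y":0.1,"z":0,"spin":0,"grip":0},{"x":0,"y":0.25,"z":0,"spin":0,"grip":0},{"x":0,"y":0.4,"z":0,"spin":0,"grip":0}]'; python3 -c "
from go import *
rep()"
```

```text
time: 11.5
eef_pos: [636.9, -178.8, 70.5]
ee_rot: [0.471, -0.475, 0.529, -0.522]
wrist_force: [0.1, -0.3, -0.0]
opening: 0.6
time: 11.8
eef_pos: [637.0, -178.8, 67.2]
ee_rot: [0.471, -0.475, 0.529, -0.522]
wrist_force: [-1.4, 0.5, 4.0]
opening: 0.1
t 11.8 p [ 637.04 -178.85   67.19] line s,t -236.00240256074306 169.19310609368438 zyaw -6.03 tilt [-0.   -1.   -0.01] F [-1.44  0.53  3.96] open 0.1
```

```bash
python3 -m crank '[{"x":0,"y":0.2,"z":0,"spin":0,"grip":0},{"x":0,"y":0.4,"z":0,"spin":0,"grip":0},{"x":0,"y":0.5,"z":0,"spin":0,"grip":0},{"x":0,"y":0.5,"z":0,"spin":0,"grip":0},{"x":0,"y":0.5,"z":0,"spin":0,"grip":0}]'; python3 -c "
from go import *
rep()"
```

```text
time: 12.3
eef_pos: [637.1, -178.9, 65.1]
ee_rot: [0.471, -0.476, 0.529, -0.522]
wrist_force: [-7.5, 3.3, 13.7]
opening: 0.5
t 12.3 p [ 637.13 -178.87   65.13] line s,t -236.01979446654508 169.29241361856435 zyaw -6.02 tilt [-0.   -1.   -0.01] F [-7.47  3.3  13.67] open 0.5
```

The key bottomed out: TCP z is 65.1 mm and the force 13.7 N, against 5 N for fully down. Coming clear.

```bash
python3 -m crank '[{"x":0,"y":-0.5,"z":0,"spin":0,"grip":0},{"x":0,"y":-2,"z":0,"spin":0,"grip":0},{"x":0,"y":-5,"z":0,"spin":0,"grip":0},{"x":0,"y":-9,"z":0,"spin":0,"grip":0},{"x":0,"y":-13,"z":0,"spin":0,"grip":0}]'; python3 -m crank '[{"x":1,"y":-1,"z":-3,"spin":0,"grip":0},{"x":3,"y":-2,"z":-7,"spin":0,"grip":0},{"x":6,"y":-3,"z":-11,"spin":0,"grip":0},{"x":9,"y":-3,"z":-15,"spin":0,"grip":0},{"x":10,"y":-3,"z":-16,"spin":0,"grip":0}]'; python3 -m crank '[{"x":0,"y":0,"z":0,"spin":0,"grip":0},{"x":0,"y":0,"z":0,"spin":0,"grip":0}]'; python3 - <<'E'
from go import *
from rig import cams
import cv2,pickle
from h import *
rep()
c=cams.get_image("top");W=pts(c);z=W[...,2];cv2.imwrite("pics/t10.png",c["img"][:,:,::-1])
v,u=np.mgrid[:384,:512]
m=big((abs(z-147)<6)&(u>110)&(u<260)&(v>170)&(v<280));r=rect(W,m);print(r[0],(np.array(r[0][0])-o)@e,(np.array(r[0][0])-o)@f,np.nanmedian(z[m]))
k=(z>48)&(z<62)&(u>313)&(u<325)&(v>174)&(v<184);print("key top z",np.median(z[k]),np.median(pts(pickle.load(open("d0.pkl","rb"))["top"])[...,2][k]))
E
```

```text
time: 12.8
eef_pos: [638.5, -179.2, 196.2]
ee_rot: [0.47, -0.476, 0.529, -0.522]
wrist_force: [0.1, -0.3, 1.3]
opening: 0.6
time: 13.3
eef_pos: [466.8, -263.5, 229.2]
ee_rot: [0.47, -0.475, 0.529, -0.523]
wrist_force: [0.3, 1.3, 0.1]
opening: 0.1
time: 13.5
eef_pos: [467.4, -263.6, 229.5]
ee_rot: [0.47, -0.475, 0.529, -0.524]
wrist_force: [0.3, 0.6, -0.3]
opening: 0.3
t 13.5 p [ 467.36 -263.6   229.48] line s,t -337.74633398681914 9.125730430054261 zyaw -6.21 tilt [-0.   -1.   -0.01] F [ 0.33  0.58 -0.25] open 0.3
((514.3214111328125, 291.02056884765625), (193.49261474609375, 141.14268493652344), 84.02882385253906) 218.7584908972168 -1.173266823730466 147.10715974498063
key top z 55.71568095344546 56.1635241694912
```

View pics/t10.png

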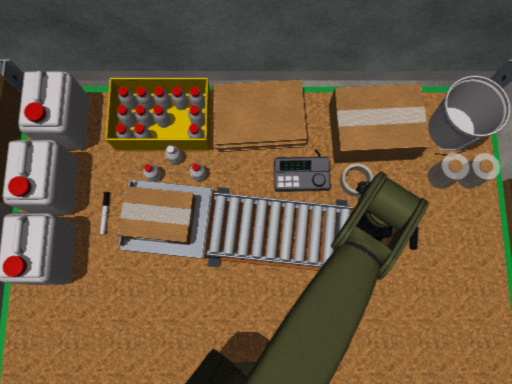

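The carton is on the pan against the stop at (157,215), the key at (320,180) is up again, and the bottles, marker, tape roll and visible part of the cutter are where they were.

```bash
python3 -c "
from rig import arm
arm.job_done()"
```

```text
the job is handed in; nothing more can be done
```

The carton is on the scale against the end stop and the print key has been pressed. I handed the job in at about 13.6 s of the 59 s; no verdict came back.

**Push:** I pushed the carton along the rollers with the open fingers until the force rose to about 15 N with no further movement. I then backed straight off.

**Key:** I pressed the print key with closed fingers until it bottomed out: about 5 mm of travel and 13.7 N, where 5 N puts it fully down. Then I lifted clear.

**Last checks:**
- **Carton position:** its origin is 218.8 mm along the line, with the stop face estimated at about 313 mm. That puts it about 94 mm before the stop (nominal 95) and about 1 mm off the centre line.
- **Carton attitude:** it is square to the line within about 0.1°, and its top is at 147 mm, so it rests on the pan.
- **Key:** its top is back at 55.7 mm, so it is up again.
- **Other things on the bench:** they look unmoved in the last picture, judged by eye. The arm hid part of the cutter there.

**Disagreement:** the two cameras differed by 6 mm or more on the key's position, so I pressed between the two readings, nearer the top camera's. The 34 mm key took that without trouble.

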